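# Lay out the treatment tray

## Robot

A 7-joint arm with a two-finger parallel gripper is mounted at the origin on the work surface. World frame = base frame: x ahead of the robot, y to its left, z up, the work surface at z = 0. Lengths are in m, angles in rad, forces in N, time in s.
With the tool pointing down it reaches from about 0.4 to 0.85 m from the base axis. Payload 6.9 kg.
Tool frame: the origin (TCP) lies midway between the tips of the shut fingers; the grasp point (between the pads) lies behind it (ctrl.pinch_z is the z of the grasp point in the tool frame, in m); z points along the fingers, y is the line along which they close (so a half turn about z gives the same grasp; the last joint's range is limited). The gripper opens to 85 mm and grips with 20 to 120 N. Pads are 22 mm wide; open, the fingers measure 114 mm over their backs; the gripper's body (76 mm by 85 mm) begins 54 mm behind the grasp point. The pads swing forward as they close: fully open they stand 13 mm farther back than shut.
Start: joints at [1.23, 0.507, -0.238, 1.5, 0.126, 1.149, -0.155], TCP at [0.269, -0.564, 0.231] pointing down, gripper open.
Joint ranges: [-3.08, 3.08], [-0.24, 2.05], [-1.43, 1.35], [0, 2.5], [-1.52, 4.66], [0.17, 1.96], [-2.89, 2.89]. Speed limits (rad/s): [2.39, 2.39, 3.14, 3.14, 3.14, 3.14, 3.14].

## Interface

Orientations are given as a unit quaternion [w, x, y, z].
In Python, from station import ctrl, get_state, vision, ticket, models gives the robot as it stands. Calls block until the motion is done:
- ctrl.movep(position, orientation): joint-space move of the TCP to a pose.
- ctrl.movel(position, frame=None, max_speed=0.15): straight line of the TCP; frame=None keeps the orientation; max_speed is the mean speed in m/s.
- ctrl.set_joints(angles): joint-space move.
- ctrl.ungrasp() and ctrl.close_gripper(force=None): open the fingers fully, or close them until they stop; force is the grip in N (None keeps the last).
- ctrl.pause(seconds).
- ctrl.ik(position, orientation): joint angles nearest the present ones, or None.
- get_state(): the state.
- vision.grab_frame(name): name is "scene" or "top" or "wrist"; returns (picture, depth): 420x560x3 uint8, blue, green, red; 420x560 float32, m along the optical axis (not along the pixel's ray), 0 where there is no reading.
- vision.camera_info(name): a dict with "mtx" (3x3 intrinsics, pixels), "R" (3x3) and "t" (3): a world point X has camera coordinates R X + t; the wrist camera has in their place "hand_eye" (4x4, takes a point from camera to tool coordinates, whose origin is the TCP and whose axes are the flange's). Camera axes: x right, y down, z forward; pixel columns grow to the right and rows downward; lengths in m; the calibration is good to about 2 mm. A picture is of the moment at which its call begins: read the wrist's pose just before it. camera_info takes no time and is no camera call.
A pose or a line that the arm cannot do raises ctrl.Unreachable and nothing moves.
- ticket.close_job(): hands the job in; it is judged then, once.
Trained networks look in the newest picture that a camera, given by its name, has taken for a name from the list of things; names that differ only in an ending like _2 or _b are one class to them, and where a whole thing is asked for, a point or a joint stands for the part that bears it (a point fixed in the world has none). Each returns a list of dicts, best first, with "p" (0 to 1); they miss things now and then, are a little off and sometimes report something else, mostly with a low value. They report only what shows in the picture. A call takes as long as a camera call. They do not tell look-alikes from the thing itself.
- models.recognise(camera, target): "point" ([column, row] in pixels, amid what is visible of it).
- models.masks_of(camera, target): "mask" (420x560 bool, what is visible of it) and "point" ([column, row] in pixels, amid what is visible of it).
The state is a dict: "time": time; "qpos": joint angles; "qd": joint speeds; "tau": joint torques, N m; "tcp_pos": TCP position; "eef_rot": TCP orientation; "contact_force": force on the tool from outside, world axes, zero at the start; "wrist_torque": the same for the moment, N m; "width": finger opening in m; "gripper_force": force on a finger pad.
Only numpy, scipy, OpenCV 4.12 (cv2) and the standard library are available. Lean on these libraries where they do the work, as an engineer would, in place of code of your own. Each camera call takes 0.05 s, during which the arm holds its last target. There are 200 camera calls.

## Task

Get the plywood tray ready for the next client: lay the steel tweezers on the long turquoise mat and the pale wooden spatula on the long coral-red mat, each flat, centred and lengthwise along its mat, and stand the amber jar upright in the middle of the small yellow mat and the white sugar bowl upright in the middle of the small navy-blue mat. The dark spatula and the green jar do not belong to this set: leave them where they are.

Things in the scene. Friction and masses are not known exactly. Their poses are not given: they have to be found in the camera images.
- tweezers: Steel tweezers lying on their side, 110 mm long (x axis from -56 to +54 mm, joined end at -x, tips at +x), 14 mm wide (y) at the middle, 8 mm thick, rigid (they do not spring). Origin: about the middle of the length, on the underside; z up. About 30 g. Pinch them across y near the origin. Starts on the bare table, left (+y) half, lying within 0.5 rad of the world x axis.
- pale_spatula: Pale cream-coloured wooden spatula lying flat, 130 mm long (its x), 6 mm thick: handle 16 mm wide from x = -65 to about +15 mm, then a blade 26 mm wide with a blunt end. Origin: middle of its length, underside; about 25 g. Pinch across y near the origin. Starts on the bare table, left (+y) half, lying within 0.5 rad of the world x axis.
- amber_jar: Amber (orange-brown) glass jar, upright, sealed, 66 mm high: straight body 56 mm in diameter up to 47 mm, shoulder, black cap 42 mm in diameter from 52 mm to the top. Origin: centre of its underside; about 170 g. Grip it round the body. Starts on the bare table, left (+y) half.
- sugar_bowl: White porcelain sugar bowl, round, 70 mm widest diameter, its lid fast on it, lid top 62 mm above the foot; on it stands a cylindrical knob 18 mm in diameter and 22 mm high (62 to 84 mm above the foot), by which the whole bowl can be lifted. Origin: centre of its underside; z up. About 220 g. Starts on the bare table, left (+y) half.
- dark_spatula: Dark brown wooden spatula lying flat, 130 mm long (its x), 6 mm thick: handle 16 mm wide from x = -65 to about +15 mm, then a blade 26 mm wide with a blunt end. Origin: middle of its length, underside; about 25 g. Look-alike: not to be moved. Starts on the bare table, left (+y) half.
- green_jar: Dark green glass jar, upright, sealed, 66 mm high: straight body 56 mm in diameter up to 47 mm, shoulder, black cap 42 mm in diameter from 52 mm to the top. Origin: centre of its underside; about 170 g. Look-alike: not to be moved. Starts on the bare table, left (+y) half.
- tweezers_mat: Turquoise mat, 172 mm (its x) by 68 mm (y), 3 mm thick. The two long mats lie parallel, 80 mm apart in y, in either order; the rim stands 40 mm or more from their centre lines. Fixed in a plywood tray (196 x 254 mm, rim 16 mm above the table) on the right (-y) half, turned up to 0.3 rad. Origin: centre of its underside, 6 mm above the table; its top is at 9 mm.
- spatula_mat: Coral-red mat, 172 mm (its x) by 68 mm (y), 3 mm thick. The two long mats lie parallel, 80 mm apart in y, in either order; the rim stands 40 mm or more from their centre lines. Fixed in a plywood tray (196 x 254 mm, rim 16 mm above the table) on the right (-y) half, turned up to 0.3 rad. Origin: centre of its underside, 6 mm above the table; its top is at 9 mm.
- jar_mat: Yellow mat, 80 mm (its x) by 72 mm (y), 3 mm thick. The two small mats lie end to end, 90 mm apart in x, in either order, along the outer (-y) rim, 80 mm from the nearer long mat (centres). Fixed in a plywood tray (196 x 254 mm, rim 16 mm above the table) on the right (-y) half, turned up to 0.3 rad. Origin: centre of its underside, 6 mm above the table; its top is at 9 mm.
- bowl_mat: Navy-blue mat, 80 mm (its x) by 72 mm (y), 3 mm thick. The two small mats lie end to end, 90 mm apart in x, in either order, along the outer (-y) rim, 80 mm from the nearer long mat (centres). Fixed in a plywood tray (196 x 254 mm, rim 16 mm above the table) on the right (-y) half, turned up to 0.3 rad. Origin: centre of its underside, 6 mm above the table; its top is at 9 mm.
Mind the look-alikes: they are no part of the job. There is more than one size of the amber_jar; the one meant has the size given above. There is more than one size of the pale_spatula; the one meant has the size given above.

How it is judged:
At the end, for the whole second after the job is handed in: Each of the four on its own mat, centre within 15 mm of the mat centre along each mat axis; tweezers and spatula flat and lengthwise within 0.2 rad (either end first), jar and bowl upright within 0.12 rad; all released and at rest; dark spatula and green jar within 20 mm of their starts (x of tweezers in the frame of tweezers_mat between -0.015 and 0.015 m and y of tweezers in the frame of tweezers_mat between -0.015 and 0.015 m and linear speed of each of tweezers, pale_spatula, amber_jar, sugar_bowl below 0.02 m/s and angular speed of each of tweezers, pale_spatula, amber_jar, sugar_bowl below 0.2 rad/s and contact force between the fingers and tweezers below 0.05 N and z of tweezers in the frame of tweezers_mat between 0 and 0.008 m and angle between each of tweezers, pale_spatula, amber_jar, sugar_bowl's own z axis and vertical below 0.12 rad and angle between the x axis of tweezers and the x axis of tweezers_mat, either way round below 0.2 rad and x of pale_spatula in the frame of spatula_mat between -0.015 and 0.015 m and y of pale_spatula in the frame of spatula_mat between -0.015 and 0.015 m and contact force between the fingers and pale_spatula below 0.05 N and z of pale_spatula in the frame of spatula_mat between 0 and 0.008 m and angle between the x axis of pale_spatula and the x axis of spatula_mat, either way round below 0.2 rad and x of amber_jar in the frame of jar_mat between -0.015 and 0.015 m and y of amber_jar in the frame of jar_mat between -0.015 and 0.015 m and contact force between the fingers and amber_jar below 0.05 N and z of amber_jar in the frame of jar_mat between 0 and 0.008 m and x of sugar_bowl in the frame of bowl_mat between -0.015 and 0.015 m and y of sugar_bowl in the frame of bowl_mat between -0.015 and 0.015 m and contact force between the fingers and sugar_bowl below 0.05 N and z of sugar_bowl in the frame of bowl_mat between 0 and 0.008 m and distance of each of dark_spatula, green_jar from where it was at the start of the episode below 0.02 m); the robot touches nothing.
It fails at once if the dark spatula or the green jar is moved more than 20 mm (distance of any of dark_spatula, green_jar from where it was at the start of the episode above 0.02 m).
It also fails if it takes over 128 s, if anything falls off the work surface, if the arm or the gripper's body presses on something with over 40 N, if the wrist force passes 120 N, or if a joint passes its speed limit or range.

## Working session

There is one attempt and no reset: what is moved stays moved. The work goes in short steps, each a Python script; the robot and the scene stay as the last script left them, time stands still between calls to the robot, and variables do not carry over. Pictures are saved under pics/ and viewed, at most 14 in all, crops included, and the job is handed in when it is done.

```bash
mkdir -p pics; ls
python3 - <<'E'
from station import ctrl,get_state,vision,models
import cv2,numpy as np
for n in("top","scene"):
    im,d=vision.grab_frame(n);cv2.imwrite(f"pics/{n}0.png",im);np.save(f"pics/{n}0.npy",d)
    i=vision.camera_info(n);print(n,i)
    if n=="top":
        for t in "tweezers pale_spatula amber_jar sugar_bowl dark_spatula green_jar tweezers_mat spatula_mat jar_mat bowl_mat".split():
            print(t,[(np.round(r["point"]).tolist(),round(r["p"],2)) for r in models.recognise(n,t)])
print(get_state(),ctrl.pinch_z, vision.camera_info("wrist"))
E
```

```text
pics
top {'mtx': array([[474.52007844,   0.        , 284.45196939],
       [  0.        , 474.52007844, 203.74832921],
       [  0.        ,   0.        ,   1.        ]]), 'R': array([[ 2.90480214e-02, -9.99566402e-01,  4.81877721e-03],
       [-9.80406766e-01, -2.94302043e-02, -1.94772781e-01],
       [ 1.94830146e-01,  9.33402138e-04, -9.80836553e-01]]), 't': array([0.01914881, 0.45550339, 0.98832736])}
tweezers [([197.0, 148.0], 0.49)]
pale_spatula [([138.0, 210.0], 0.68), ([116.0, 297.0], 0.67)]
amber_jar [([188.0, 201.0], 0.73), ([188.0, 242.0], 0.64)]
sugar_bowl [([140.0, 145.0], 0.9)]
dark_spatula [([252.0, 201.0], 0.82)]
green_jar [([259.0, 134.0], 0.95)]
tweezers_mat [([380.0, 177.0], 0.69)]
spatula_mat [([414.0, 182.0], 0.91)]
jar_mat [([451.0, 171.0], 0.67)]
bowl_mat [([449.0, 205.0], 0.85)]
scene {'mtx': array([[387.68522375,   0.        , 284.72335854],
       [  0.        , 387.68522375, 209.87499827],
       [  0.        ,   0.        ,   1.        ]]), 'R': array([[-0.42955581,  0.9029205 , -0.0147097 ],
       [ 0.77124667,  0.35834261, -0.52608854],
       [-0.46974
[... 623 characters left out ...]
act_force': array([ 0.0096778 , -0.22927102,  0.12074342]), 'wrist_torque': array([ 0.00577236, -0.0023025 ,  0.01034787]), 'gripper_force': 0.0, 'width': 0.08561190675648665} -0.0187 {'mtx': array([[333.07601657,   0.        , 286.30802559],
       [  0.        , 333.07601657, 213.85875029],
       [  0.        ,   0.        ,   1.        ]]), 'hand_eye': array([[-1.43389687e-04, -9.52878892e-01, -3.03350947e-01,
         7.76325577e-02],
       [ 9.99999944e-01, -2.28840327e-04,  2.46142096e-04,
         2.09067232e-04],
       [-3.03962537e-04, -3.03350894e-01,  9.52878871e-01,
        -1.42970496e-01],
       [ 0.00000000e+00,  0.00000000e+00,  0.00000000e+00,
         1.00000000e+00]])}
```

View pics/top0.png

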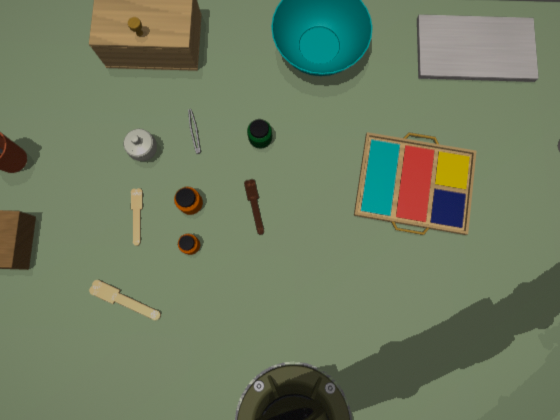

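```bash
python3 -c "
import cv2
im=cv2.imread('pics/top0.png')[100:330,80:290]
cv2.imwrite('pics/crop0.png',cv2.resize(im,None,fx=2.6,fy=2.6,interpolation=2))"
```

```text
(no output)
```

View pics/crop0.png

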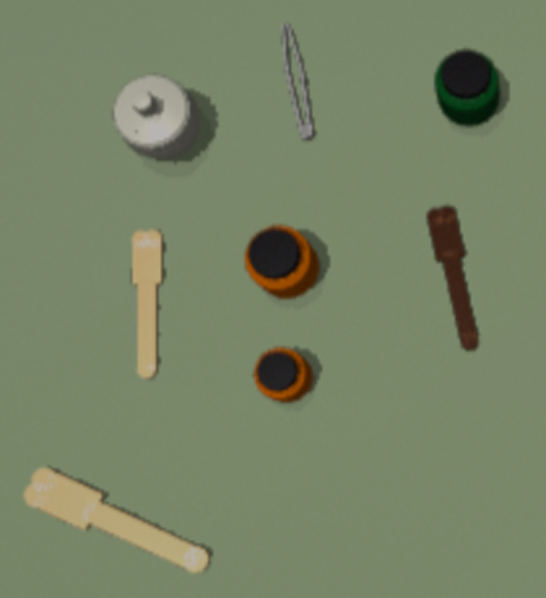

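Candidates: the pale spatulas are at (137,216), about 54 px long and the same as the 130 mm dark one, and at (125,300), about 70 px and too big. The amber jars are at (188,200), the same size as the green jar, and at (188,243), which is smaller. I take (137,216) and (188,200). The crop agrees, and I'll check the sizes metrically next. Tweezers are at (195,132), the bowl at (140,145), turquoise at (380,177), red at (415,184), yellow at (453,170) and navy at (449,208).

```bash
cat > h.py <<'E'
import numpy as np,cv2
from station import ctrl,get_state,vision,models
from scipy.spatial.transform import Rotation as Ro
def deproj(cam,uv,d,info=None,T=None):
    i=info or vision.camera_info(cam);K=i["mtx"];uv=np.asarray(uv,float)
    p=np.c_[(uv[:,0]-K[0,2])/K[0,0]*d,(uv[:,1]-K[1,2])/K[1,1]*d,d]
    return (p-i["t"])@i["R"] if T is None else p@T[:3,:3].T+T[:3,3]
def planepts(cam,uv,z):   # ray cut with plane z
    a=deproj(cam,uv,np.ones(len(uv)));i=vision.camera_info(cam);c=-i["R"].T@i["t"]
    s=(z-c[2])/(a[:,2]-c[2]);return c+(a-c)*s[:,None]
def rect(P):
    (c,s,a)=cv2.minAreaRect((P[:,:2]*1000).astype(np.float32))
    b=cv2.boxPoints((c,s,a))
    e=[b[1]-b[0],b[2]-b[1]];e=max(e,key=np.linalg.norm)
    y=np.arctan2(e[1],e[0]);y=(y+np.pi/2)%np.pi-np.pi/2
    return np.r_[np.array(c)/1000,y],np.round(sorted(s),1)
E
python3 - <<'E'
from h import *
im=cv2.imread('pics/top0.png');D=np.load('pics/top0.npy')
def show(n,m,z):
    nl,l,st,c=cv2.connectedComponentsWithStats(m.astype(np.uint8))
    k=1+np.argmax(st[1:,4]);v,u=np.where(l==k);uv=np.c_[u,v]
    P=deproj("top",uv,D[v,u]);r,s=rect(planepts("top",uv,z))
    print(n,"rect",r.round(4),s,"n",len(u),"zmed",np.median(P[:,2]).round(4),"zmax",np.percentile(P[:,2],98).round(4))
hsv=cv2.cvtColor(im,cv2.COLOR_BGR2HSV).astype(int);H,S,V=hsv[...,0],hsv[...,1],hsv[...,2]
w=np.zeros(H.shape,bool);w[130:240,350:480]=1
show("turq",w&(S>150)&(H>80)&(H<100)&(V>90),.009)
show("red",w&(S>150)&((H<6)|(H>172)),.009)
show("yel",w&(S>150)&(H>22)&(H<35)&(V>100),.009)
show("navy",w&(S>130)&(H>105)&(H<130),.009)
im0=vision.grab_frame("top")
for t,z in(("tweezers",.006),("pale_spatula",.006),("dark_spatula",.006),("amber_jar",.066),("green_jar",.066),("sugar_bowl",.03)):
    for r in models.masks_of("top",t):
        print(np.round(r["point"]),round(r["p"],2),end=" ");show(t,r["mask"],z)
# cap circles & knob
blk=(V<50)
for n,(u0,v0) in dict(amber=(186,197),small=(187,242),green=(260,129)).items():
    w=np.zeros(H.shape,bool);w[v0-13:v0+14,u0-14:u0+15]=1;show(n+" cap",w&blk&(S<110),.066)
v,u=np.mgrid[125:165,122:160].reshape(2,-1);P=deproj("top",np.c_[u,v],D[v,u])
for lo,hi in((.078,.1),(.05,.07)):
  k=(P[:,2]>lo)&(P[:,2]<hi);print("bowl",lo,k.sum(),P[k].mean(0).round(4),P[k].min(0).round(4),P[k].max(0).round(4))
E
```

```text
turq rect [ 0.5312 -0.1839 -0.144 ] [ 66.  168.5] n 2067 zmed 0.0093 zmax 0.0135
red rect [ 0.5198 -0.263  -0.1457] [ 67. 170.] n 2126 zmed 0.0095 zmax 0.0135
yel rect [ 0.5524 -0.3483 -0.1431] [72.6 80.3] n 1075 zmed 0.0094 zmax 0.0135
navy rect [ 0.4639 -0.3354 -0.1481] [68.3 75.1] n 986 zmed 0.0093 zmax 0.0131
[197. 148.] 0.61 tweezers rect [0.5841 0.2372 0.0641] [ 6.9 12.2] n 22 zmed 0.0088 zmax 0.0117
[119. 299.] 0.71 pale_spatula rect [0.2388 0.3708 1.192 ] [ 34.1 166.3] n 891 zmed 0.0085 zmax 0.0128
[137. 209.] 0.61 pale_spatula rect [0.4261 0.3652 0.0874] [ 27.  130.3] n 543 zmed 0.0065 zmax 0.0104
[452. 171.] 0.27 pale_spatula rect [ 0.5541 -0.35   -0.1393] [72.3 80.7] n 1044 zmed 0.0094 zmax 0.0136
[252. 198.] 0.65 dark_spatula rect [0.4547 0.0984 0.2832] [ 24.8 129. ] n 444 zmed 0.0063 zmax 0.0107
[193. 121.] 0.61 dark_spatula rect [0.6562 0.2556 0.4102] [13.5 55. ] n 81 zmed 0.0064 zmax 0.0119
[188. 243.] 0.73 amber_jar rect [0.3592 0.2315 0.8351] [42.2 45.4] n 373 zmed 0.0456 zmax 0.0561
[190. 203.] 0.66 amber_jar rect [0.4511 0.2368 0.8272] [50.8 63.9] n 587 zmed 0.0614 zmax 0.0698
[258. 135.] 0.72 green_jar rect [0.6062 0.093  0.0346] [52.8 66.9] n 582 zmed 0.0537 zmax 0.0693
[140. 147.] 0.86 sugar_bowl rect [0.5847 0.3632 0.0817] [72.4 74.7] n 837 zmed 0.0593 zmax 0.0857
amber cap rect [ 0.4589  0.2453 -1.5406] [34.9 38.6] n 255 zmed 0.0668 zmax 0.0702
small cap rect [ 0.3616  0.2354 -1.5411] [27.3 27.5] n 152 zmed 0.0521 zmax 0.0571
green cap rect [0.6176 0.0946 0.0362] [37.4 39.4] n 260 zmed 0.0662 zmax 0.07
bowl 0.078 54 [0.5805 0.3591 0.0835] [0.5734 0.3505 0.0783] [0.5894 0.3675 0.0883]
bowl 0.05 596 [0.5786 0.3574 0.0597] [0.5487 0.3277 0.0502] [0.6142 0.391  0.0693]
```

```bash
cat >> h.py <<'E'
def quat(yaw):
    q=(Ro.from_euler('z',yaw)*Ro.from_euler('x',np.pi)).as_quat();return q[[3,0,1,2]]
def best(pos,yaw):   # of the two half-turns, the one with the least wrist turn
    q0=np.array(get_state()["qpos"]);c=[]
    for k in(0,np.pi):
        q=quat(yaw+k);j=ctrl.ik(pos,q)
        if j is not None:c.append((np.abs(np.array(j)-q0).max(),k,q))
    return min(c,key=lambda x:x[0])[2]
def wristT():
    s=get_state();T=np.eye(4);w,x,y,z=s["eef_rot"];T[:3,:3]=Ro.from_quat([x,y,z,w]).as_matrix();T[:3,3]=s["tcp_pos"]
    return T@vision.camera_info("wrist")["hand_eye"]
E
python3 - <<'E'
from h import *
p=[.52,.28,.27];ctrl.movep(p,best(p,0));ctrl.pause(.2)
T=wristT();im,D=vision.grab_frame("wrist");s=get_state()
cv2.imwrite("pics/w1.png",im);np.savez("pics/w1.npz",D=D,T=T)
print(s["time"],s["tcp_pos"],s["qpos"].round(2))
v,u=np.mgrid[0:420,0:560].reshape(2,-1);P=deproj("wrist",np.c_[u,v],D[v,u],T=T).reshape(420,560,3)
print("table z",np.median(P[...,2]))
ok=(D>0)
for n,c,r,lo,hi in(("amber",(.459,.245),.035,.06,.075),("green",(.617,.095),.035,.06,.075),("knob",(.58,.359),.04,.075,.095),("bowl",(.58,.359),.05,.03,.095),("tweez",(.635,.25),.075,.0035,.02),("spat",(.426,.365),.08,.0035,.02)):
    k=ok&(np.hypot(P[...,0]-c[0],P[...,1]-c[1])<r)&(P[...,2]>lo)&(P[...,2]<hi)
    if k.sum()>5:
        m=cv2.connectedComponentsWithStats(k.astype(np.uint8));k=m[1]==1+np.argmax(m[2][1:,4])
        vv,uu=np.where(k);print(n,k.sum(),rect(P[k]),P[k].mean(0).round(4),"px",uu.mean().round(),vv.mean().round())
E
```

```text
4.2833 [0.52019143 0.27968801 0.26995963] [ 0.13  0.65 -1.22  1.52  0.62  1.4   0.44]
table z 0.00064683929396539
amber 1359 (array([0.46017169, 0.24475124, 1.56839097]), array([40.1, 40.4])) [0.46   0.2449 0.0662] px 252.0 126.0
green 1011 (array([ 0.62040771,  0.09340251, -0.41595781]), array([40.9, 41.4])) [0.6192 0.0943 0.066 ] px 126.0 268.0
knob 235 (array([0.58154169, 0.35829776, 1.56442964]), array([16.7, 16.9])) [0.5805 0.3578 0.0829] px 360.0 243.0
bowl 2814 (array([0.58083942, 0.35717578, 0.0611217 ]), array([66.1, 66.7])) [0.5753 0.3551 0.0586] px 353.0 230.0
tweez 490 (array([0.62994275, 0.24762689, 0.2635448 ]), array([ 15.7, 109.6])) [0.6235 0.2463 0.0078] px 261.0 251.0
spat 2002 (array([0.42452637, 0.36312427, 0.09177732]), array([ 26.1, 129.4])) [0.4291 0.3634 0.0061] px 359.0 94.0
```

View pics/w1.png

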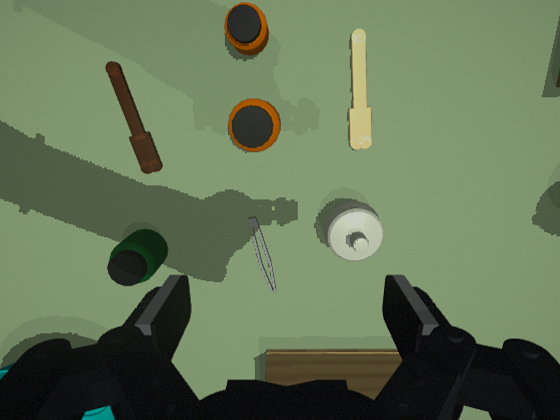

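The view confirms it: amber jar (253,126) with a 40 mm cap at 66 mm height, pale spatula (360,94) at 129×26 mm, tweezers (262,252) at 110 mm, bowl knob (360,243). The wrong-sized jar is at (246,28). Starting with the spatula.

```bash
cat >> h.py <<'E'
def pick(xy,z,yaw,force,up=.2):
    p=[*xy,up];ctrl.movep(p,best(p,yaw));ctrl.movel([*xy,z+.03],max_speed=.25);ctrl.movel([*xy,z],max_speed=.06)
    ctrl.close_gripper(force);w=get_state()["width"];ctrl.movel([*xy,up],max_speed=.2);s=get_state()
    print("picked width",round(w,4),round(s["width"],4),"F",s["contact_force"].round(2),"t",s["time"])
def place(xy,z,yaw,up=.2):
    p=[*xy,up];ctrl.movep(p,best(p,yaw));ctrl.movel([*xy,z+.03],max_speed=.25);ctrl.movel([*xy,z],max_speed=.05)
    s=get_state();print("down F",s["contact_force"].round(2),"w",s["width"].round(4),s["tcp_pos"].round(4))
    ctrl.ungrasp();ctrl.pause(.1);ctrl.movel([*xy,z+.03],max_speed=.08);ctrl.movel([*xy,up],max_speed=.25);print("t",get_state()["time"])
E
python3 - <<'E'
from h import *
pick([.4248,.3635],.003,.092,40)
T=wristT();im,D=vision.grab_frame("wrist");cv2.imwrite("pics/w2.png",im)
E
```

```text
picked width 0.0141 0.0142 F [ 0.11 -0.63 -1.27] t 8.175
```

View pics/w2.png

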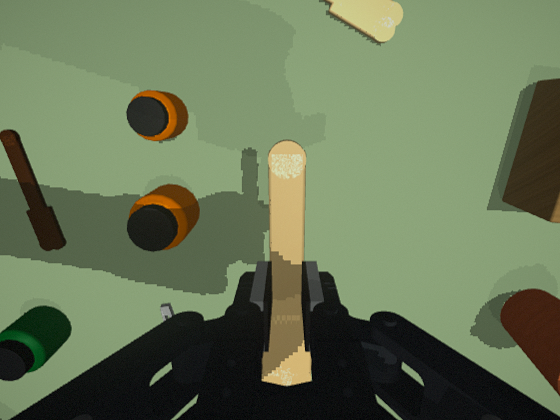

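The spatula is held level and straight between the pads (centre about (287,290)). Next I place it, then do the tweezers.

Run:
```python
from h import *
place([.5198,-.263],.0125,-.145)
pick([.6299,.2476],.0042,.2635,40)
T=wristT();im,D=vision.grab_frame("wrist");cv2.imwrite("pics/w3.png",im)
```

```text
Traceback (most recent call last):
  File "h.py", line 34, in place
    s=get_state();print("down F",s["contact_force"].round(2),"w",s["width"].round(4),s["tcp_pos"].round(4))
                                                                 ^^^^^^^^^^^^^^^^
AttributeError: 'float' object has no attribute 'round'
```

```bash
sed -i 's/s\["width"\].round(4),s\["tcp_pos"\]/round(s["width"],4),s["tcp_pos"]/' h.py
python3 - <<'E'
from h import *
s=get_state();p=s["tcp_pos"];print(p,s["contact_force"],s["width"])
ctrl.ungrasp();ctrl.pause(.1);ctrl.movel([p[0],p[1],.04],max_speed=.08);ctrl.movel([p[0],p[1],.2],max_speed=.25)
pick([.6299,.2476],.0042,.2635,40)
T=wristT();im,D=vision.grab_frame("wrist");cv2.imwrite("pics/w3.png",im)
E
```

```text
[ 0.51922797 -0.26310981  0.01229402] [-2.98732788 -0.45355835  3.86497946] 0.01369912991255545
picked width 0.0131 0.0131 F [ 0.34 -0.55 -1.27] t 19.2333
```

View pics/w3.png

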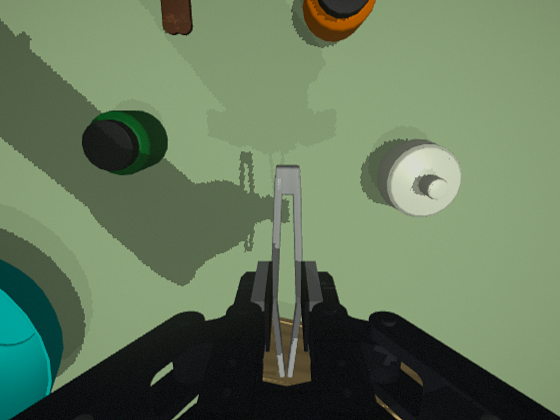

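The tweezers are held straight and level (joined end at (287,178)). Next I place them and measure both pieces on the tray.

```bash
cat > chk.py <<'E'
from h import *
ctrl.pause(.2);T=wristT();im,D=vision.grab_frame("wrist");
import sys;cv2.imwrite(sys.argv[1],im)
v,u=np.mgrid[0:420,0:560].reshape(2,-1);P=deproj("wrist",np.c_[u,v],D[v,u],T=T).reshape(420,560,3)
y=-.145;R=np.array([[np.cos(y),-np.sin(y)],[np.sin(y),np.cos(y)]])
for n,c,lo,hi,h in(("tweez",(.5312,-.1839),.0125,.03,(.085,.034)),("spat",(.5198,-.263),.0125,.03,(.085,.034)),("jarcap",(.5524,-.3483),.068,.085,(.04,.036)),("knob",(.4639,-.3354),.085,.1,(.04,.036))):
    q=(P[...,:2]-c)@R
    k=(D>0)&(abs(q[...,0])<h[0])&(abs(q[...,1])<h[1])&(P[...,2]>lo)&(P[...,2]<hi)
    if k.sum()<20:print(n,"none");continue
    r,s=rect(P[k]);print(n,k.sum(),"off mm",((r[:2]-c)@R*1000).round(1),"dyaw",round(r[2]-y,3),s,"z",np.median(P[k][:,2]).round(4))
E
python3 - <<'E'
from h import *
place([.5308,-.1869],.0135,-.145)
p=[.50,-.25,.27];ctrl.movep(p,best(p,-.145))
E
python3 chk.py pics/w4.png
```

```text
down F [-2.19 -0.52  6.48] w 0.0136 [ 0.5303 -0.1871  0.0134]
t 24.5333
tweez 611 off mm [-2.1 -2. ] dyaw 0.204 [ 32.7 111.1] z 0.0171
spat 1577 off mm [-0.7 -0.8] dyaw 0.003 [ 25.3 128.7] z 0.0153
jarcap none
knob none
```

View pics/w4.png

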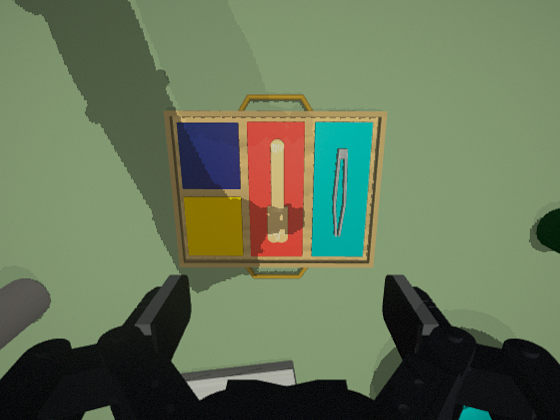

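Both pieces lie straight and centred on their mats: spatula at (277,190), tweezers at (341,192). The larger fitted width for the tweezers comes from stray rim pixels. Now the bowl by its knob, then the jar.

```bash
python3 - <<'E'
from h import *
pick([.581,.358],.065,0,80,up=.25)
if get_state()["width"]<.012: raise SystemExit("lost")
place([.4639,-.3354],.0755,-.145,up=.26)
pick([.460,.2448],.0135,0,60,up=.2)
if get_state()["width"]<.04: raise SystemExit("lost")
place([.5524,-.3483],.0235,-.145,up=.22)
p=[.50,-.25,.27];ctrl.movep(p,best(p,-.145))
E
python3 chk.py pics/w5.png
```

```text
picked width 0.0149 0.015 F [ 0.36  0.15 -2.05] t 30.6
down F [-0.05 -0.7  -2.88] w 0.0151 [ 0.464  -0.3353  0.0755]
t 36.6833
picked width 0.0547 0.0546 F [-0.29 -0.32 -2.53] t 41.6917
down F [-1.75 -0.51  1.96] w 0.0545 [ 0.5519 -0.3484  0.0234]
t 47.2667
tweez 600 off mm [ 0.6 -3.5] dyaw -0.03 [ 15.3 109.6] z 0.017
spat 1611 off mm [-0.9 -0.4] dyaw -0.001 [ 25.6 129.3] z 0.0153
jarcap 1115 off mm [-0.6  0.3] dyaw -0.06 [40.7 40.9] z 0.0752
knob 285 off mm [1.3 1.4] dyaw 0.554 [16.9 17.2] z 0.0928
```

View pics/w5.png

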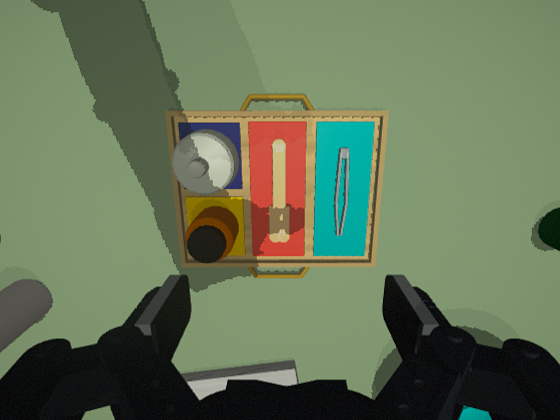

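All four sit within 4 mm of their mat centres: bowl (205,160), jar (212,235), spatula and tweezers, upright or flat and released. Handing in.

```bash
python3 -c "
from station import ticket
print(ticket.close_job())"
```

```text
the job is handed in; nothing more can be done
None
```

The job is handed in: the last wrist-camera check showed all four items within 4 mm of their mat centres and released; I never reached for the dark spatula or green jar, but didn't re-measure them at the end, and no verdict came back.

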